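# Look at a plate through a half-open viewer shutter

## Task

At the dish viewer, first lower the red lever on the side of the head all the way, so that the black light shield drops round the dish; only then slide the sprung orange shutter tab half-way along its travel, to the red mark in the middle of the scale, never opening it fully. The shutter springs shut if let go, so finish while still holding the tab with the fingers at half travel; leave the lever down and do not disturb the other things.

Things in the scene. Friction and masses are not known exactly. Their poses are not given: they have to be found in the camera images.
- viewer: dish viewer, fixed: white base 170 x 170 mm, column at its back (+x), flat white head from x = -56 to +80 mm and y = -78 to +78 mm (own axes), its top 128 mm above the worktop. Origin: centre of its underside, z up, front -x. On the head: rails beside the shutter at x = -34 and +34 mm, 9 mm high; spring housing at y = 62 to 76 mm, 11 mm high; only the tab stands higher
- shutter_tab (a point): centre of the shutter's orange upright tab, moves with it: 14 mm along the viewer's y, 28 mm along its x; this point is 16 mm below the tab's top, 21 mm above the upper face of the grey shutter plate, 155 mm above the worktop. It slides straight along the viewer's +y to open
- shutter (a joint): shutter opening in m, 0 = shut, 0.048 = fully open, 0.024 = half (the red pointer on the plate meets the red middle mark of the scale); a spring always pushes it shut, about 2 N when shut, 5.6 N at half, 9 N fully open
- lever_tip (a point): centre of the upper face of the lever's red end pad, moves with it: pad 26 mm along the lever, 28 mm along the viewer's y, 10 mm thick, its centre 72 mm from the pivot (upper face 5 mm above the lever's midline). The lever is on the viewer's -y side and points to its front (-x); nothing lies above it
- lever_pivot (a point): fixed point on the lever's hinge line, which runs along the viewer's y; 111 mm above the worktop. The lever swings in the upright plane of the viewer's x and z
- lever (a joint): lever angle in rad, 0 = up (lever rises 0.55 rad above level towards the front), 0.9 = all the way down on its stop (0.35 rad below level); grows as it is pushed down; friction of about 2 N at the pad keeps it where it is left. The black light shield below the head goes down with it
- slide_box: bystander: closed blue slide box 68 x 98 x 30 mm, origin at the centre of its underside; leave alone
- dropper_stain: bystander: brown dropper bottle with black cap, 37 mm across, 88 mm high, origin at the centre of its underside; leave alone
- cup_a: bystander: specimen cup with yellow lid, 59 mm across, 72 mm high, origin at the centre of its underside; leave alone

How it is judged:
By the outcome, as a careful person would: the job done as asked, in the order asked, and still so for the second after the job is handed in, while the arm keeps its last pose, push and grip.
It also fails if it takes over 38 s, if anything falls off the work surface, if the arm or the gripper's body presses on something with over 40 N, if the wrist force passes 120 N, or if a joint passes its speed limit or range.

## Robot

A 6-joint arm with a two-finger parallel gripper is mounted at the origin on a cart in front of the work surface, level with it; the furniture and walls round the work are solid. World frame = base frame: x ahead of the robot, y to its left, z up, the work surface at z = 0. Lengths are in m, angles in degrees, forces in N, time in s.
With the tool pointing down it reaches from about 0.3 to 0.75 m from the base axis. Payload 8.5 kg.
Tool frame: the origin (TCP) lies midway between the tips of the shut fingers; the grasp point (between the pads) lies 19 mm behind it; y points along the fingers, x is the direction in which the jaws open and shut, and the axes are right-handed (so a half turn about y gives the same grasp; the last joint's range is limited). The gripper opens to 85 mm and grips with 20 to 120 N. Pads are 22 mm wide; open, the fingers measure 114 mm over their backs; the gripper's body (76 mm by 85 mm) begins 54 mm behind the grasp point. The pads swing forward as they close: fully open they stand 13 mm farther back than shut.
Start: joints at [62.091, 21.807, 74.336, -0, 83.858, -12.336], TCP at [0.148, 0.53, 0.198] pointing down, gripper open.
Joint ranges: [-178.18, 178.18], [-50.72, 133.34], [12.68, 142.11], [-81.47, 261.47], [9.98, 163.14], [-165.26, 165.26]. Speed limits (degrees/s): [136.94, 136.94, 180, 180, 180, 180].

## Interface

Orientations are given as a 3x3 rotation matrix whose columns are the frame's x, y, z axes.
In Python, from rig import env gives the robot as it stands.
- The arm moves only by the tool carry_out, never from a script. Its argument "plan" is a list of rows, each a list of 3 entries, a list of its own where there are three numbers: the shift along the tool's x, y, z in m, then the turn, a rotation vector about the tool's x, y, z in degrees, then the finger opening in m, from 0 to 0.0854. In form: [[[dx, dy, dz], [ax, ay, az], jaw], ...]. A call has 1 to 8 rows; each row shifts and turns the commanded pose from where the row before left it, along the tool's axes as they then stand; what a row does not reach is not made up. A row lasts 1/8 s, in which the tool goes at most 62.5 mm and 10.7 degrees, less where a joint would pass 70% of its speed; a pose out of reach is approached as far as the arm can. A call is refused whole if a number of a shift passes 0.0625 or a number of a turn 10.7, either way. A call with a gripper value outside its range is refused whole. The fingers move at their own pace and stop on an object; "force" is the grip in N (left out, the last holds). Time passes only in rows, so rows that do not move let the fingers close. It gives the time, the measured TCP pose, the force and the opening at its end, in the units of the state.
- env.observe(): the state, without advancing time (a new reading comes with each control period).
- env.get_image(name): name is "side" or "top"; returns a dict with "image" (480x640x3 uint8, red, green, blue), "vfov" (degrees; the focal length in pixels is half the picture's height over the tangent of half this angle, whatever the lens; pixels are square), "cx", "cy" (the principal point, pixels), "rvec" (rotation vector, rad) and "tvec" (3), from world to camera coordinates, as OpenCV has them. Camera axes: x right, y down, z forward; pixel columns grow to the right and rows downward; lengths in m; the calibration is good to about 2 mm. A picture is of the moment at which its call begins. There is no depth.
- env.close_job(): hands the job in, once; it reports no verdict.
Trained networks look in a picture, given as the dict that the camera call returned (one of the last four; its "shot" number tells which), for a name from the list of things; names that differ only in an ending like _2 or _b are one class to them, and where a whole thing is asked for, a point or a joint stands for the part that bears it (a point fixed in the world has none). Each returns a list of dicts, best first, with "conf" (0 to 1); they miss things now and then, are a little off and sometimes report something else, mostly with a low value. They report only what shows in the picture. A call takes as long as a camera call.
- env.outline_of(target, picture): "mask" (480x640 bool, what is visible of it) and "pixel" ([row, column] in pixels, amid what is visible of it).
The state is a dict: "time_s": time; "q": joint angles; "qvel": joint speeds; "joint_efforts": joint torques, N m; "position": TCP position; "tool_rot": TCP orientation; "ft_force": force on the tool from outside, world axes, zero at the start; "wrist_torque": the same for the moment, N m; "grip_width": finger opening in m.
Only numpy, scipy, OpenCV 4.12 (cv2) and the standard library are available. Lean on these libraries where they do the work, as an engineer would, in place of code of your own. Each camera call takes 0.05 s, during which the arm holds its last target.

## Working session

There is one attempt and no reset: what is moved stays moved. The work goes in short steps, Python scripts to look and compute and a tool call to move; the robot and the scene stay as the last step left them, time stands still between calls to the robot, and variables do not carry over. Pictures are saved under pics/ and viewed, and the job is handed in when it is done.

Besides the shell and the picture viewer there is one more tool, called as name(argument=value, ...), one argument or row to a line, values as JSON. carry_out: Moves the arm, as the interface text tells. Its arguments: {"type":"object","properties":{"plan":{"type":"array","items":{"type":"array"}},"force":{"type":"number"}},"required":["plan"]}

```bash
ls; mkdir -p pics; cat > h.py <<'E'
import numpy as np,cv2,pickle
from rig import env
def snap(n,tag):
    p=env.get_image(n); cv2.imwrite(f'pics/{tag}.png',p['image'][:,:,::-1]); return p
def cam(p):
    H=p['image'].shape[0]; f=H/2/np.tan(np.radians(p['vfov'])/2)
    K=np.array([[f,0,p['cx']],[0,f,p['cy']],[0,0,1]]); R=cv2.Rodrigues(np.array(p['rvec'],float))[0]; t=np.array(p['tvec'],float).ravel()
    return K,R,t
def proj(p,X):
    K,R,t=cam(p); x=(np.atleast_2d(X)@R.T+t)@K.T; return x[:,:2]/x[:,2:]
def ray(p,u,v):
    K,R,t=cam(p); d=R.T@np.linalg.inv(K)@np.array([u,v,1.]); return -R.T@t,d/np.linalg.norm(d)
def atz(p,u,v,z):
    c,d=ray(p,u,v); return c+d*(z-c[2])/d[2]
E
python3 - <<'E'
from h import *
np.set_printoptions(precision=4,suppress=True)
for n in ['top','side']:
    p=snap(n,n+'0')
    print(n,p['vfov'],'cam at',ray(p,320,240))
    for t in ['viewer','shutter_tab','lever_tip','slide_box','dropper_stain','cup_a']:
        r=env.outline_of(t,p)
        print(t,[(round(x['conf'],2),x['pixel'],int(x['mask'].sum())) for x in r[:2]])
    pickle.dump(p,open(n+'0.pkl','wb'))
s=env.observe();print(s)
E
```

```text
pics
top 52.977539924320936 cam at (array([0.4292, 0.0963, 1.2583]), array([ 0.1282, -0.0008, -0.9917]))
viewer [(0.71, [246.8, 338.0], 5063)]
shutter_tab [(0.58, [245.4, 346.7], 586)]
lever_tip [(0.74, [283.7, 362.2], 189)]
slide_box [(0.93, [273.5, 200.4], 988)]
dropper_stain [(0.53, [276.5, 438.5], 206), (0.46, [244.8, 345.9], 582)]
cup_a [(0.93, [222.5, 191.1], 501)]
side 52.72189977102622 cam at (array([ 0.5033, -0.8416,  0.9001]), array([ 0.0404,  0.7627, -0.6455]))
viewer [(0.83, [269.3, 328.5], 5283)]
shutter_tab [(0.62, [246.7, 324.7], 531), (0.38, [354.6, 296.4], 481)]
lever_tip [(0.81, [261.8, 287.9], 256), (0.16, [189.5, 338.9], 464)]
slide_box [(0.7, [199.6, 300.4], 476)]
dropper_stain [(0.8, [353.4, 295.0], 490)]
cup_a [(0.59, [187.9, 341.1], 439)]
{'time_s': 0.7, 'q': array([ 62.0914,  21.8063,  74.3364,  -0.0008,  83.8567, -12.335 ]), 'qvel': array([-0.0805, -0.0066, -0.0761, -0.0544,  0.0125,  0.0987]), 'joint_efforts': array([ -0.0007, -44.8265, -23.1423,  -0.0003,   0.0007,  -0.    ]), 'position': array([0.1477, 0.5298, 0.1978]), 'tool_rot': array([[ 0.2685,  0.    , -0.9633],
       [ 0.9633,  0.    ,  0.2685],
       [ 0.    , -1.    , -0.    ]]), 'ft_force': array([-0.1972, -0.0484, -0.0163]), 'wrist_torque': array([-0.0371,  0.0332,  0.0171]), 'grip_width': 0.08533109089472181}
```

View images.

```bash
python3 - <<'E'
import cv2
a=cv2.imread('pics/top0.png');cv2.imwrite('pics/top0c.png',cv2.resize(a[170:330,240:460],None,fx=3.6,fy=3.6,interpolation=cv2.INTER_CUBIC))
a=cv2.imread('pics/side0.png');cv2.imwrite('pics/side0c.png',cv2.resize(a[190:340,230:430],None,fx=4,fy=4,interpolation=cv2.INTER_CUBIC))
E
```

```text
(no output)
```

View pics/top0.png

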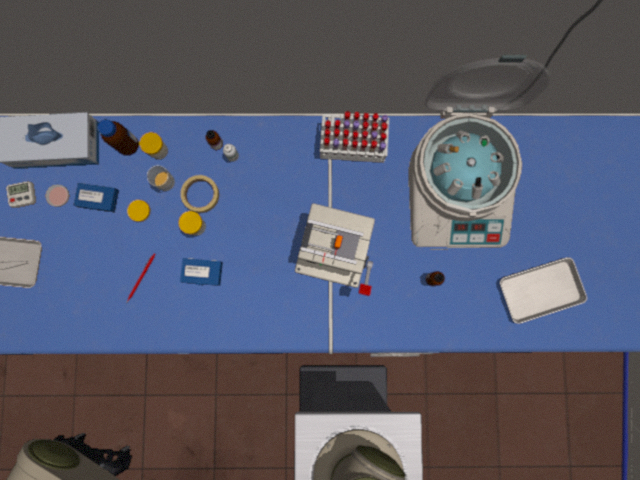

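View pics/side0.png

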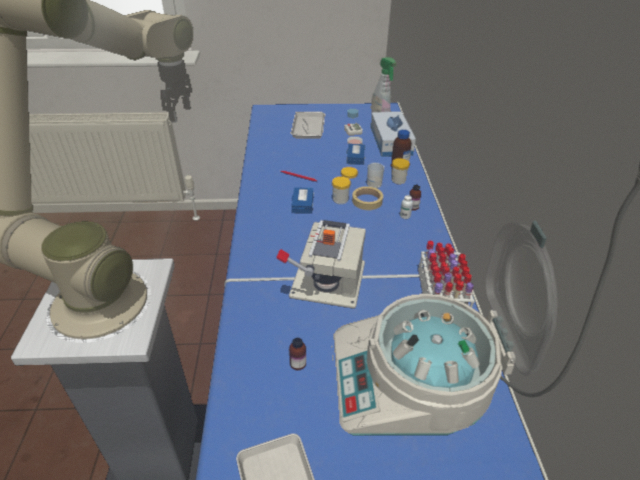

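```bash
ls pics
```

```text
side0.png
side0c.png
top0.png
top0c.png
```

View pics/top0c.png

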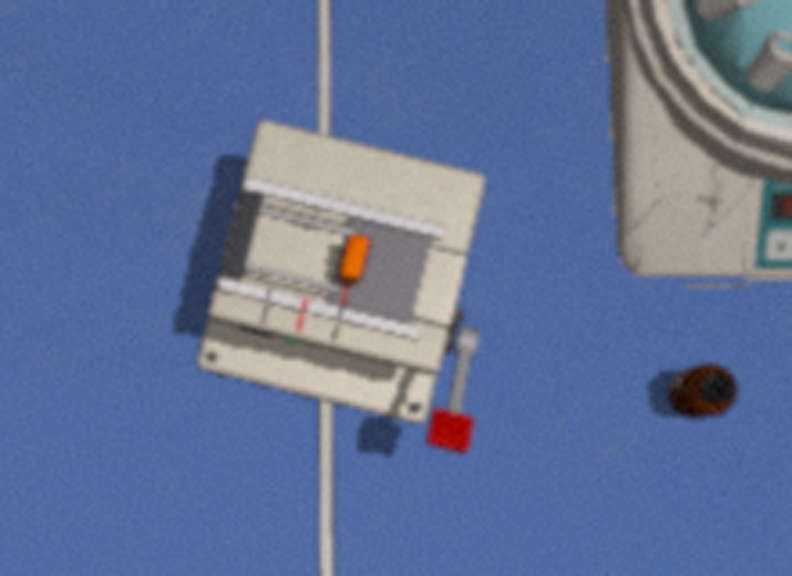

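View pics/side0c.png

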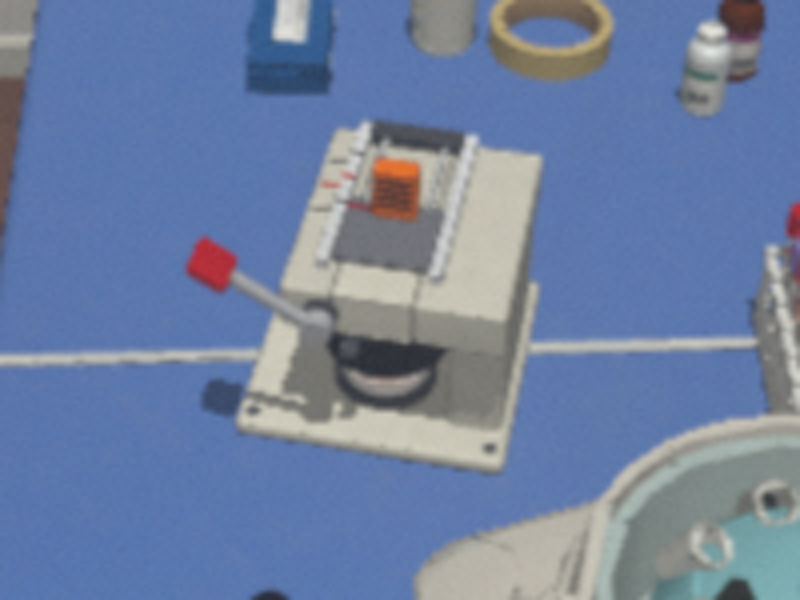

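```bash
cat > fit.py <<'E'
from h import *
from scipy.optimize import least_squares
np.set_printoptions(precision=4,suppress=True)
T=pickle.load(open('top0.pkl','rb'));S=pickle.load(open('side0.pkl','rb'))
C=np.array([[80,78,128],[80,-78,128],[-56,-78,128],[-56,78,128]])/1e3
ut=np.array([[262,122],[485,177],[435,370],[213,318]])/3.6+[240,170]-.36
us=np.array([[541,155],[503,328],[283,287],[338,130]])/4+[230,190]-.37
def W(p,X):
    c,s=np.cos(p[2]),np.sin(p[2]); return np.atleast_2d(X)@np.array([[c,-s,0],[s,c,0],[0,0,1]]).T+[p[0],p[1],0]
if __name__=='__main__':
    f=lambda p:np.r_[(proj(T,W(p,C))-ut).ravel(),(proj(S,W(p,C))-us).ravel()]
    for w in ['both','top','side']:
        g={'both':f,'top':lambda p:f(p)[:8],'side':lambda p:f(p)[8:]}[w]
        r=least_squares(g,[.43,.08,-.2]); print(w,r.x,np.degrees(r.x[2]),g(r.x).round(1))
    # triangulate
    p0=least_squares(f,[.43,.08,-.2]).x
    for t in ['shutter_tab','lever_tip','dropper_stain']:
        A=[];B=[]
        for P in (T,S):
            px=env.outline_of(t,env.get_image('top' if P is T else 'side'))[0]['pixel']; c,d=ray(P,px[1],px[0]); M=np.eye(3)-np.outer(d,d);A.append(M);B.append(M@c)
        X=np.linalg.solve(A[0]+A[1],B[0]+B[1])
        c,s=np.cos(p0[2]),np.sin(p0[2]);dd=X[:2]-p0[:2]
        print(t,X,'own',c*dd[0]+s*dd[1],-s*dd[0]+c*dd[1])
E
python3 fit.py
```

```text
both [ 0.5706  0.0578 -0.2492] -14.280908481205305 [-0.1 -1.8  1.4 -1.2  1.9  0.5 -0.7 -1.2 -0.2 -0.2  0.2 -2.  -2.2 -0.4
 -1.6 -1.1]
top [ 0.5685  0.0593 -0.2457] -14.079963248423663 [-0.9 -0.8  0.8 -0.5  1.4  1.4 -1.3 -0.2]
side [ 0.5727  0.0545 -0.2555] -14.636238053437602 [ 0.9  0.7  1.  -0.9 -1.4  0.4 -0.5 -0.4]Traceback (most recent call last):
  File "fit.py", line 20, in <module>
    px=env.outline_of(t,env.get_image('top' if P is T else 'side'))[0]['pixel']; c,d=ray(P,px[1],px[0]); M=np.eye(3)-np.outer(d,d);A.append(M);B.append(M@c)
       ~~~~~~~~~~~~~~~~~~~~~~~~~~~~~~~~~~~~~~~~~~~~~~~~~~~~~~~~~~~~^^^
IndexError: list index out of range
```

```bash
cat > ov.py <<'E'
from fit import *
import sys
def overlay(p,tag,pose,lev=0,sh=0,ty=-0.0,px=0,box=None,pts=None):
    im=p['image'][:,:,::-1].copy(); k=4
    x0,y0,x1,y1=box
    big=cv2.resize(im[y0:y1,x0:x1],None,fx=k,fy=k,interpolation=cv2.INTER_CUBIC)
    def pl(X,col,closed=True):
        q=((proj(p,W(pose,np.array(X)/1e3))-[x0,y0]+.5)*k).astype(np.int32); cv2.polylines(big,[q],closed,col,1)
    pl(C*1e3,(0,255,0))
    pl([[85,85,0],[85,-85,0],[-85,-85,0],[-85,85,0]],(255,255,0))
    for x in (-34,34): pl([[x,-70,137],[x,76,137]],(255,0,255),False)
    for z in (171,134):pl([[14,ty+7,z],[14,ty-7,z],[-14,ty-7,z],[-14,ty+7,z]],(255,0,0))
    for X in pts or []: pl(X,(0,255,255))
    cv2.imwrite(f'pics/{tag}.png',big)
E
python3 - <<'E'
from ov import *
print({k:v for k,v in T.items() if k!='image'})
pose=[.5706,.0578,-.2492]
overlay(T,'ovt',pose,box=(280,190,400,310));overlay(S,'ovs',pose,box=(270,200,400,320))
E
```

```text
{'vfov': 52.977539924320936, 'cx': 322.74246024773043, 'cy': 247.34770934382587, 'rvec': array([ 2.1633, -2.1687,  0.1297]), 'tvec': array([0.0898, 0.5686, 1.2023]), 'shot': 1}
```

View pics/ovt.png

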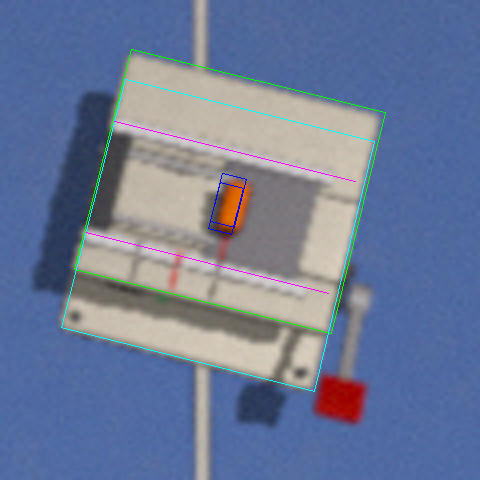

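View pics/ovs.png

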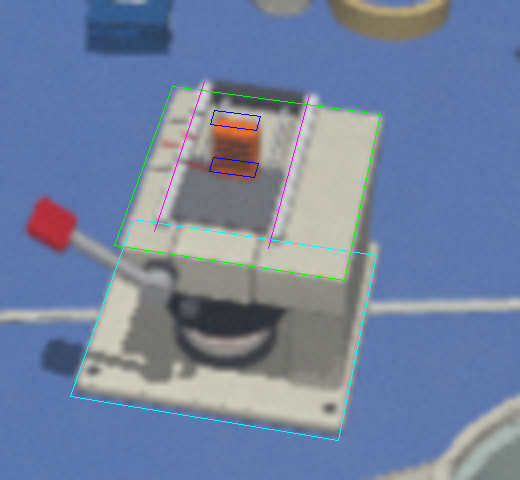

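```bash
python3 - <<'E'
from fit import *
for P,n,(x0,y0) in ((T,'t',(290,195)),(S,'s',(275,205))):
    im=P['image'][:,:,::-1]; 
    w,h=(90,72) if n=='t' else (100,75)
    k=8
    b=cv2.resize(im[y0:y0+h,x0:x0+w],None,fx=k,fy=k,interpolation=cv2.INTER_LINEAR)
    for i in range(0,w,10): cv2.putText(b,str(x0+i),(i*k,8),0,.3,(255,255,255),1); cv2.line(b,(i*k+4,10),(i*k+4,b.shape[0]),(255,255,255) ,1) if 0 else None
    for i in range(0,h,10): cv2.putText(b,str(y0+i),(0,i*k+6),0,.3,(255,255,255),1)
    cv2.imwrite(f'pics/z{n}.png',b)
pr=env.observe()
print(proj(T,[pr['position']]),proj(S,[pr['position']]),proj(T,[[0,0,0]]))
E
```

```text
[[115.165  436.6766]] [[182.54   128.9917]] [[358.7095 475.1031]]
```

View pics/zt.png

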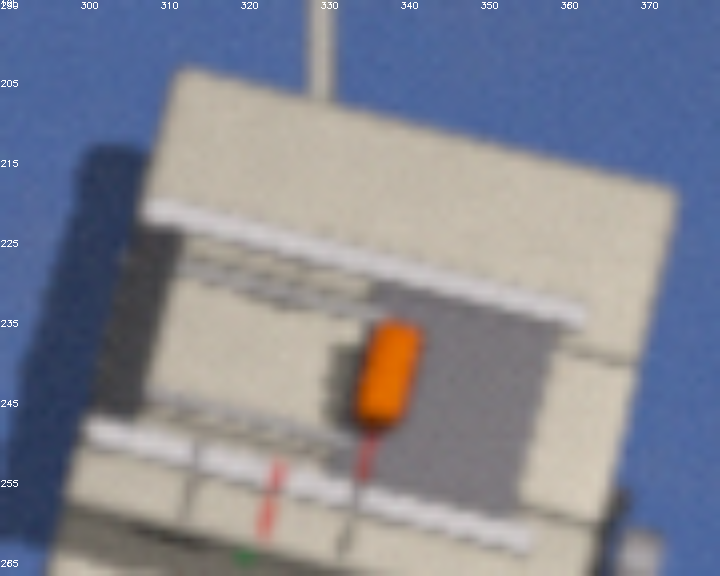

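View pics/zs.png

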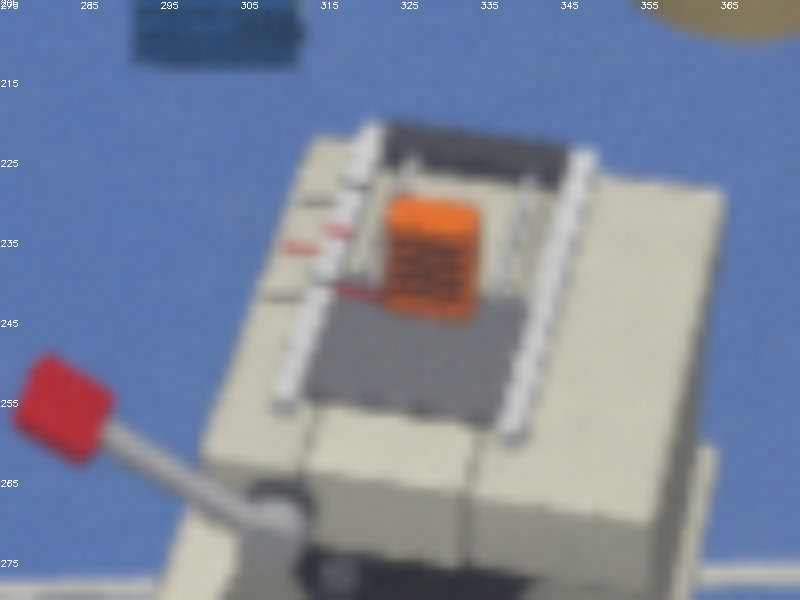

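```bash
cat > fit2.py <<'E'
from fit import *
def z(L,x0,y0,k=8): return np.array(L,float)/k+[x0-.5,y0-.5]
ut2=np.vstack([z([[180,68],[678,192],[148,212],[582,318],[90,432],[530,543]],290,195),np.array([[62,326],[312,389]])/4+[279.5,189.5]])
us2=np.vstack([z([[722,190],[655,522],[203,460],[315,137],[373,125],[285,402],[583,152],[512,435]],275,205)])
def mod(q):
    yr,ye=q
    t=[[80,78,128],[80,-78,128],[34,ye,137],[34,yr,137],[-34,ye,137],[-34,yr,137],[-85,85,6],[-85,-85,6]]
    s=[[80,78,128],[80,-78,128],[-56,-78,128],[-56,78,128],[-34,ye,137],[-34,yr,137],[34,ye,137],[34,yr,137]]
    return np.array(t)/1e3,np.array(s)/1e3
def res(v,w):
    t,s=mod(v[3:5]*1e3); o=[]
    if 't' in w:o.append((proj(T,W(v[:3],t))-ut2))
    if 's' in w:o.append((proj(S,W(v[:3],s))-us2))
    return np.vstack(o)
if __name__=='__main__':
    for w in ('t','s','ts'):
        r=least_squares(lambda v:res(v,w).ravel(),[.57,.058,-.25,-.05,.06],loss='soft_l1'); print(w,r.x,np.degrees(r.x[2]));print(res(r.x,w).round(1).tolist())
E
python3 fit2.py
```

```text
t [ 0.5689  0.0594 -0.2475 -0.0572  0.0749] -14.181974774932897
[[-0.5, -0.5], [0.8, -0.3], [-0.0, -0.3], [0.2, -0.1], [0.1, -0.0], [-0.1, -0.3], [-0.8, 1.0], [0.2, 1.2]]
s [ 0.5725  0.0562 -0.2393 -0.0592  0.0767] -13.712471228921427
[[0.5, 0.1], [0.5, 0.2], [-0.6, -0.4], [-0.9, -0.1], [0.1, 0.0], [0.0, 0.1], [0.1, 0.0], [0.1, -0.0]]
ts [ 0.571   0.0582 -0.2441 -0.0575  0.0756] -13.986652515213148
[[-0.1, -1.2], [1.3, -1.3], [0.1, -1.2], [0.8, -1.0], [0.3, -0.9], [0.6, -1.2], [-0.3, 0.4], [0.8, 0.3], [-0.1, -0.3], [-0.5, -0.4], [-1.4, -1.0], [-1.4, -0.6], [-0.5, -0.2], [-0.6, -1.0], [-0.5, -0.1], [-0.6, -1.1]]
```

```bash
python3 - <<'E'
from fit2 import *
P=[.571,.0582,-.2441]
def own(X):
    c,s=np.cos(P[2]),np.sin(P[2]);d=X[:2]-P[:2];return np.array([c*d[0]+s*d[1],-s*d[0]+c*d[1],X[2]])
def show(n,a,b,z=None):
    A=[];B=[]
    for Q,u in ((T,a),(S,b)):
        c,d=ray(Q,*u);M=np.eye(3)-np.outer(d,d);A.append(M);B.append(M@c)
        if z: print('  z',own(atz(Q,*u,z)))
    X=np.linalg.solve(A[0]+A[1],B[0]+B[1]);print(n,X,own(X))
# tab top centre
show('tabtop',z([[392,368]],290,195)[0],z([[433,215]],275,205)[0],.171)
show('pad',[362.2,283.7],[287.9,261.8])
pa=z([[70,408]],275,205)[0]
# top image pad corners center ; lever hub
show('pad top',np.array([341,398])/4+[279.5,189.5],z([[68,400]],275,205)[0])
show('hub',z([[640,548]],290,195)[0],z([[280,515]],275,205)[0],.111)
E
```

```text
z [-0.0012 -0.0053  0.171 ]
  z [ 0.0016 -0.007   0.171 ]
tabtop [0.5699 0.0533 0.1689] [ 0.0002 -0.005   0.1689]
pad [ 0.4725 -0.0034  0.1255] [-0.0807 -0.0836  0.1255]
pad top [ 0.4607 -0.0067  0.1517] [-0.0914 -0.0896  0.1517]
  z [-0.0281 -0.0904  0.111 ]
  z [-0.0289 -0.0814  0.111 ]
hub [ 0.5222 -0.0219  0.1186] [-0.028  -0.0895  0.1186]
```

carry_out(
  plan=[
    [[0, 0, 0], [0, -1.6, 0], 0],
    [[-0.037, 0, -0.035], [0, 0, 0], 0],
    [[-0.037, 0, -0.035], [0, 0, 0], 0],
    [[-0.037, 0, -0.035], [0, 0, 0], 0],
    [[-0.037, 0, -0.035], [0, 0, 0], 0],
    [[-0.037, 0, -0.035], [0, 0, 0], 0],
    [[-0.037, 0, -0.035], [0, 0, 0], 0],
    [[-0.037, 0, -0.035], [0, 0, 0], 0],
  ],
  force=30,
)

```text
time_s: 1.9
position: [0.3235, 0.2179, 0.1981]
tool_rot: [[0.24, 0.001, -0.971], [0.971, 0.0, 0.24], [0.0, -1.0, -0.001]]
ft_force: [0.7, 0.2, -0.2]
grip_width: 0.0001
```

carry_out(
  plan=[
    [[-0.037, 0, -0.035], [0, 0, 0], 0],
    [[-0.037, 0, -0.035], [0, 0, 0], 0],
    [[-0.037, 0, -0.035], [0, 0, 0], 0],
    [[-0.037, 0, -0.035], [0, 0, 0], 0],
    [[-0.037, 0, -0.035], [0, 0, 0], 0],
    [[0, 0, 0], [0, 0, 0], 0],
  ],
)

```text
time_s: 2.65
position: [0.4493, -0.005, 0.1975]
tool_rot: [[0.244, -0.0, -0.97], [0.97, -0.0, 0.244], [-0.0, -1.0, -0.0]]
ft_force: [-0.1, 0.1, -0.9]
grip_width: -0.0003
```

```bash
cat >> h.py <<'E'
P0=[.571,.0582,-.2441]
def own(X):
    c,s=np.cos(P0[2]),np.sin(P0[2]);d=np.array(X[:2])-P0[:2];return np.array([c*d[0]+s*d[1],-s*d[0]+c*d[1],X[2]])
def st():
    np.set_printoptions(precision=4,suppress=True)
    o=env.observe();R=o['tool_rot'];print('t',o['time_s'],'own',own(o['position']),'xdir deg',np.degrees(np.arctan2(R[1,0],R[0,0])),'yz',R[2,1],'F',o['ft_force'],'w',o['grip_width'],'q',o['q'].round(0))
E
python3 - <<'E'
from h import *
st()
p=snap('top','t1');q=snap('side','s1')
X=env.observe()['position'];a,b=proj(p,X)[0],proj(q,X)[0];print(a,b)
def crop(p,n,x0,y0,pt):
    b=cv2.resize(p['image'][y0:y0+120,x0:x0+150,::-1],None,fx=5,fy=5,interpolation=cv2.INTER_CUBIC);cv2.circle(b,tuple(((pt-[x0,y0]+.5)*5).astype(int)),4,(0,255,0),1);cv2.imwrite(f'pics/{n}.png',b)
crop(p,'t1c',280,190,a);crop(q,'s1c',250,190,b)
E
```

```text
t 2.65 own [-0.1029 -0.0908  0.1975] xdir deg 75.86267584193772 yz -0.9999999504544196 F [-0.0575  0.0747 -0.9099] w -0.00029513108948524253 q [-16.  12.  89.  -0.  79. -92.]
[364.8043 293.513 ] [275.7464 238.2658]
```

View pics/t1c.png

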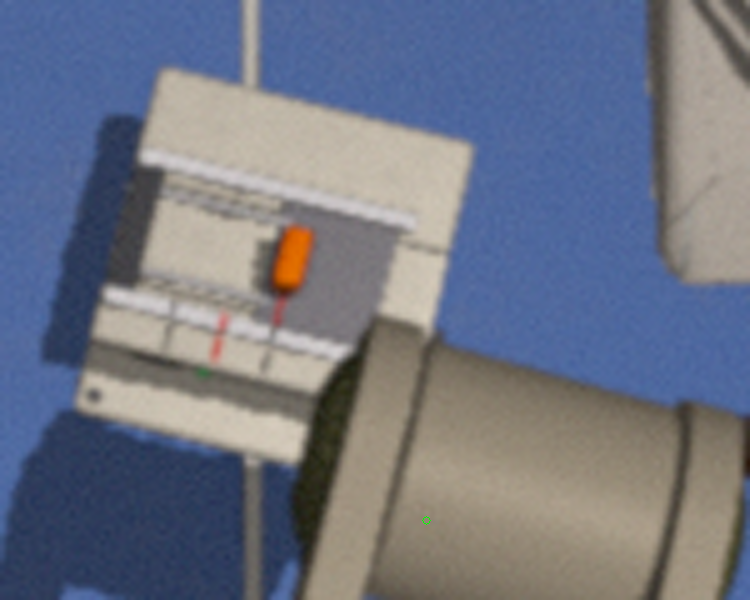

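View pics/s1c.png

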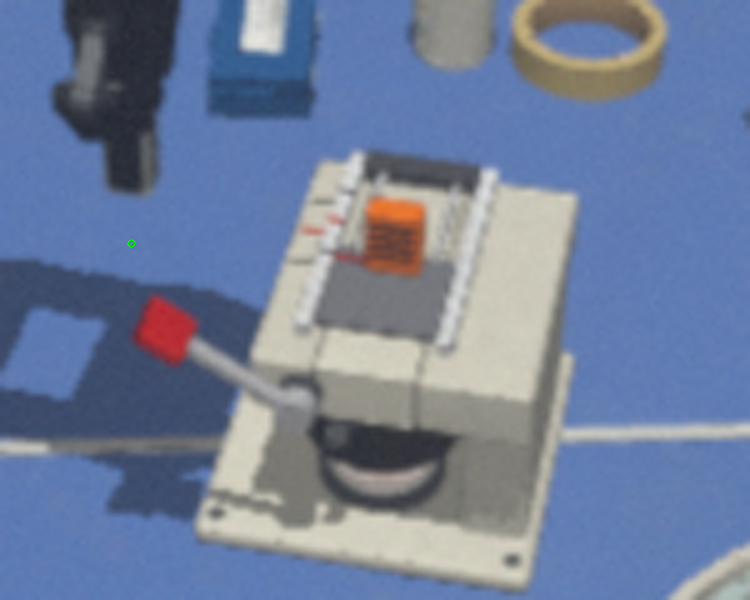

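```bash
python3 - <<'E'
from h import *
p=env.get_image('top');q=env.get_image('side')
o=env.observe();X=o['position'];
for P,n,(x0,y0,w,h,k) in ((p,'t2c',(250,180,200,150,4)),(q,'s2c',(150,90,200,150,4))):
    b=cv2.resize(P['image'][y0:y0+h,x0:x0+w,::-1],None,fx=k,fy=k,interpolation=cv2.INTER_CUBIC)
    L=[X+[0,0,z] for z in np.arange(0,.3,.05)]
    for u in proj(P,L): cv2.circle(b,tuple(((u-[x0,y0]+.5)*k).astype(int)),4,(0,255,0),-1)
    cv2.imwrite(f'pics/{n}.png',b)
st()
E
```

```text
t 2.85 own [-0.1053 -0.088   0.1979] xdir deg 76.10418538646886 yz -0.9999999868258682 F [-0.2213  0.2019 -0.2852] w -3.872557962754952e-05 q [-15.  11.  89.   0.  79. -92.]
```

View pics/t2c.png

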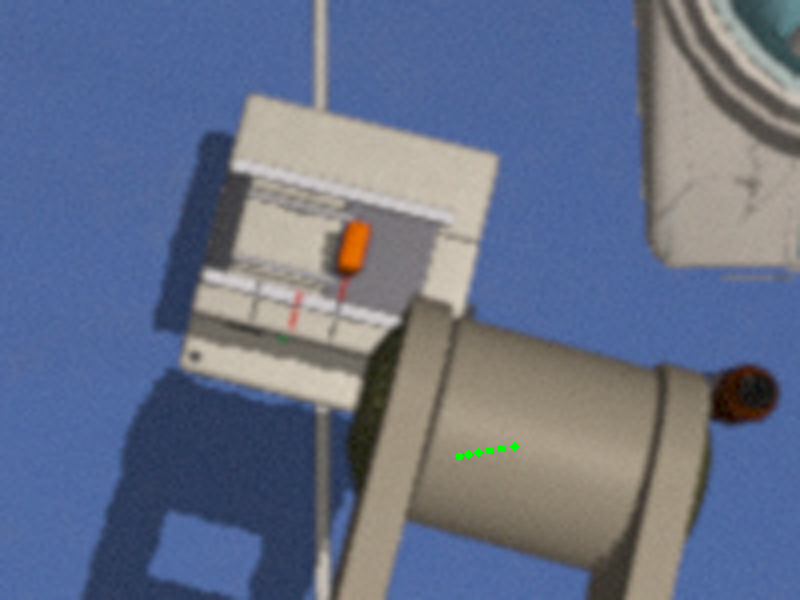

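View pics/s2c.png

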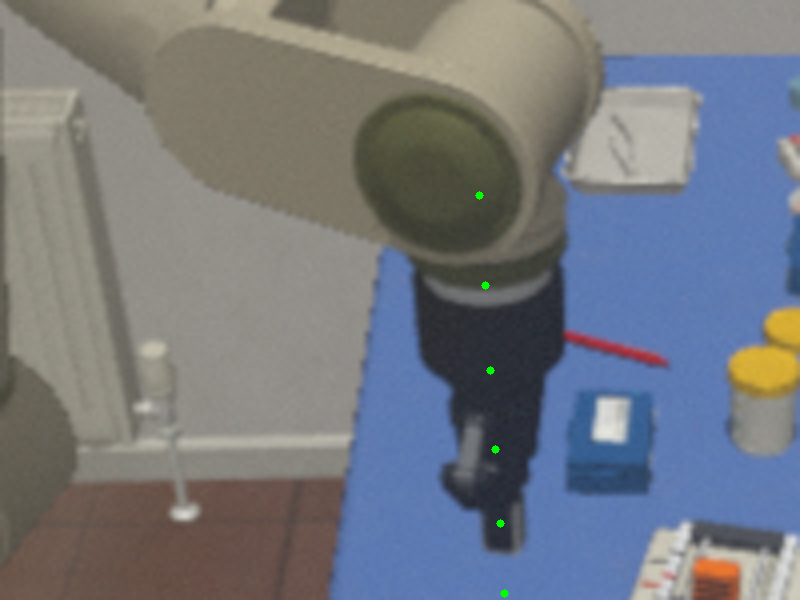

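```bash
python3 - <<'E'
from h import *
p=pickle.load(open('top0.pkl','rb'));q=pickle.load(open('side0.pkl','rb'))
a=np.linspace(0,2*np.pi,60)
for P,n in ((p,'t3'),(q,'s3')):
    b=P['image'][:,:,::-1].copy()
    for r,z in ((.1,0),(.1,.1)):
        cv2.polylines(b,[proj(P,np.c_[r*np.cos(a),r*np.sin(a),0*a+z]).astype(np.int32)],True,(0,255,0),1)
    # table line grid at z=0
    for y in np.arange(-.6,1.0,.2):
        cv2.polylines(b,[proj(P,[[.25,y,0],[.85,y,0]]).astype(np.int32)],False,(0,255,255),1)
    # start finger positions open
    X=np.array([.1477,.5298,.1978]); xd=np.array([.2685,.9633,0])
    for z in (0,.013,.05,.1,.2):
        for s in (-.0425,.0425): cv2.circle(b,tuple(proj(P,[X+s*xd+[0,0,z]])[0].astype(int)),1,(0,255,0),-1)
    cv2.imwrite(f'pics/{n}.png',b)
    if n=='s3': cv2.imwrite('pics/s3c.png',cv2.resize(b[50:200,100:250],None,fx=4,fy=4))
E
```

```text
(no output)
```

View pics/s3.png

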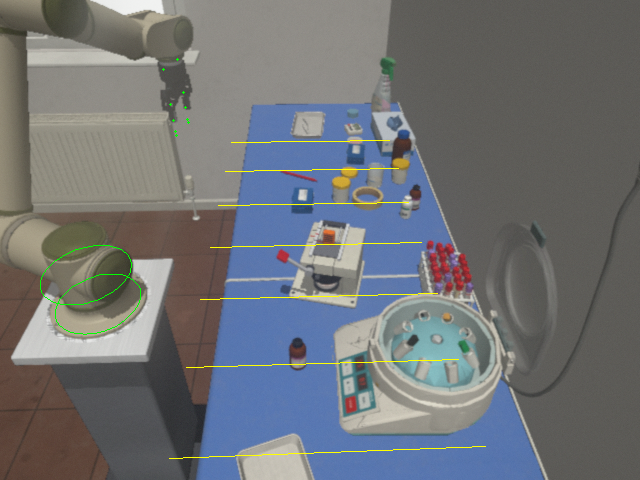

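View pics/s3c.png

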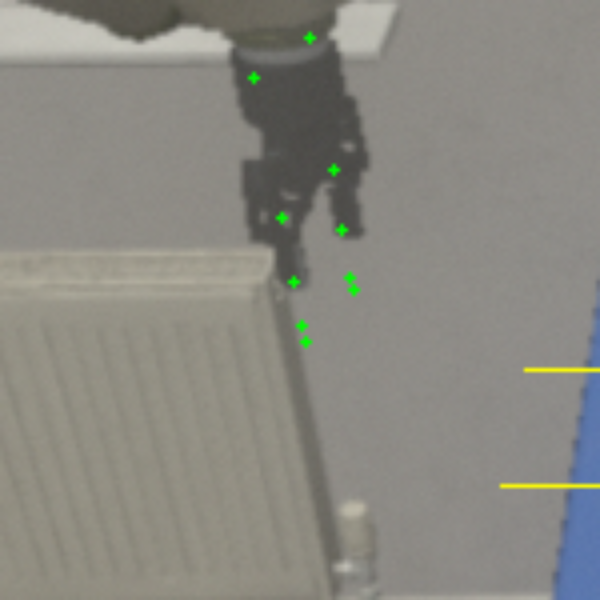

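View pics/t3.png

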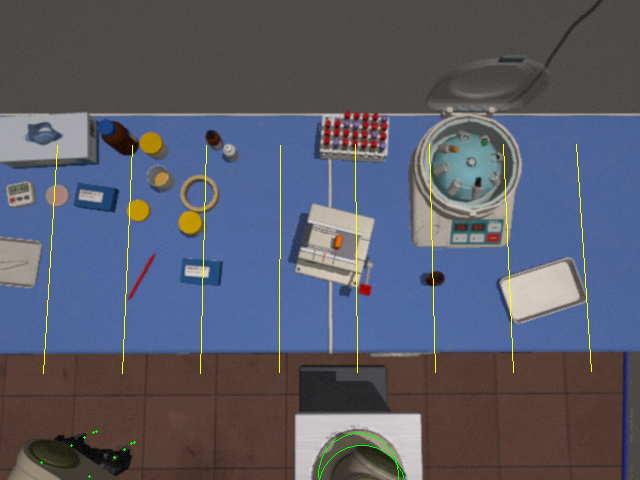

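```bash
python3 - <<'E'
import cv2
b=cv2.imread('pics/t3.png');cv2.imwrite('pics/t3c.png',cv2.resize(b[400:480,0:180],None,fx=4,fy=4,interpolation=cv2.INTER_CUBIC))
E
```

```text
(no output)
```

View pics/t3c.png

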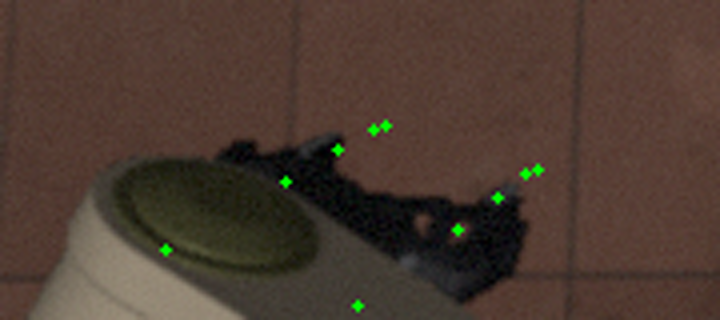

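carry_out(
  plan=[
    [[-0.003, 0.01, -0.009], [0, 0, 0], 0],
    [[0, 0.01, 0], [0, 0, 0], 0],
    [[0, 0.008, 0], [0, 0, 0], 0],
    [[0, 0.005, 0], [0, 0, 0], 0],
    [[0, 0.004, 0], [0, 0, 0], 0],
    [[0, 0.004, 0], [0, 0, 0], 0],
  ],
)

```text
time_s: 3.6
position: [0.4561, -0.0076, 0.1567]
tool_rot: [[0.241, 0.0, -0.97], [0.97, -0.0, 0.241], [-0.0, -1.0, -0.0]]
ft_force: [0.2, -0.5, 0.5]
grip_width: 0.0002
```

```bash
cat > look.py <<'E'
from h import *
import sys
st()
q=env.get_image('side');x0,y0,w,h,k=240,190,150,120,5
b=cv2.resize(q['image'][y0:y0+h,x0:x0+w,::-1],None,fx=k,fy=k,interpolation=cv2.INTER_CUBIC)
X=env.observe()['position']
for z in (0,.033):
    cv2.circle(b,tuple(((proj(q,X+[0,0,z])[0]-[x0,y0]+.5)*k).astype(int)),3,(0,255,0),-1)
cv2.imwrite(f'pics/{sys.argv[1]}.png',b)
E
python3 look.py s4
```

```text
t 3.6 own [-0.0956 -0.0916  0.1567] xdir deg 76.0293622618313 yz -0.99999991452418 F [ 0.1627 -0.5077  0.4787] w 0.00021172111501151876 q [-16.  15.  93.   0.  73. -92.]
```

View pics/s4.png

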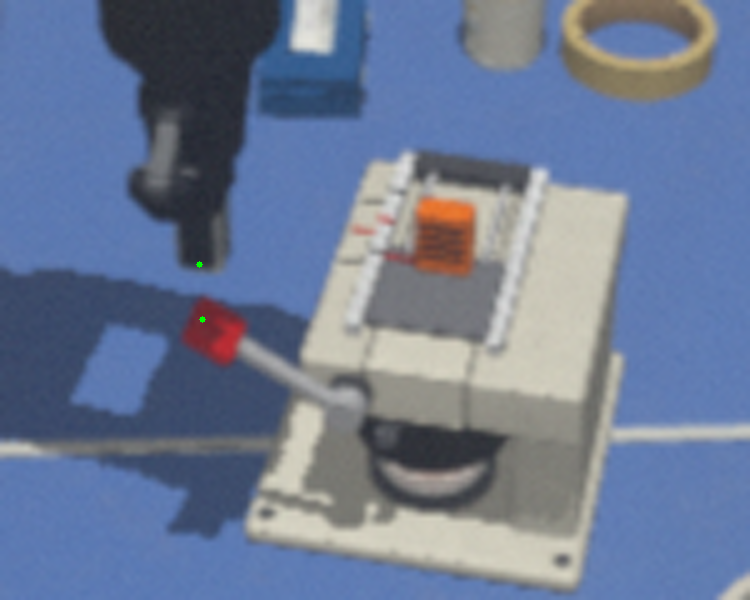

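carry_out(
  plan=[
    [[0, 0.01, 0], [0, 0, 0], 0],
    [[0, 0.01, 0], [0, 0, 0], 0],
    [[0, 0.006, 0], [0, 0, 0], 0],
    [[0, 0.006, 0], [0, 0, 0], 0],
    [[0, 0.006, 0], [0, 0, 0], 0],
    [[0, 0, 0], [0, 0, 0], 0],
  ],
)

```text
time_s: 4.4
position: [0.4561, -0.0076, 0.1185]
tool_rot: [[0.241, -0.0, -0.97], [0.97, 0.0, 0.241], [0.0, -1.0, 0.0]]
ft_force: [-0.6, 0.1, 0.1]
grip_width: -0.0004
```

```bash
python3 look.py s5
```

```text
t 4.4 own [-0.0956 -0.0916  0.1185] xdir deg 76.027088191983 yz -0.9999999927094688 F [-0.5715  0.0803  0.1452] w -0.0004171358103690706 q [-16.  17.  96.   0.  67. -92.]
```

View pics/s5.png

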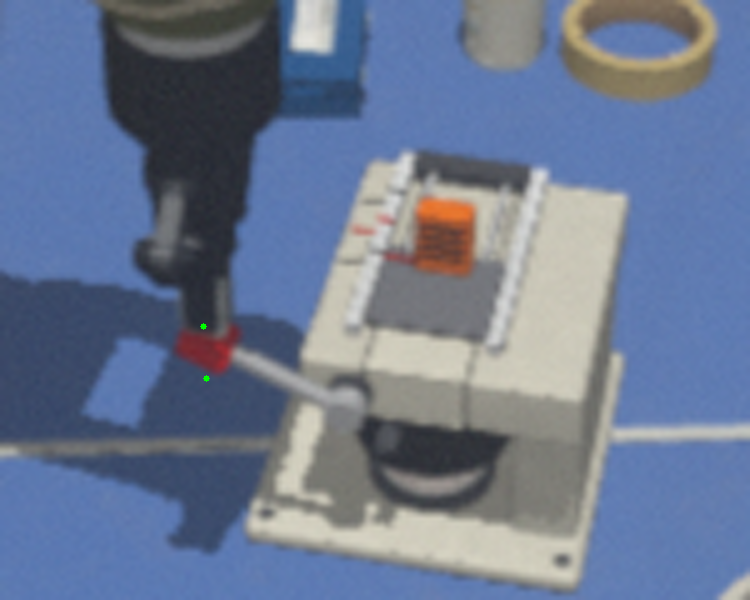

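carry_out(
  plan=[
    [[0, 0.008, 0.001], [0, 0, 0], 0],
    [[0, 0.008, 0.001], [0, 0, 0], 0],
    [[0, 0.008, 0.001], [0, 0, 0], 0],
    [[0, 0.008, 0.001], [0, 0, 0], 0],
    [[0, 0.008, 0], [0, 0, 0], 0],
    [[0, 0.004, 0], [0, 0, 0], 0],
  ],
)

```text
time_s: 5.2
position: [0.4519, -0.0065, 0.0742]
tool_rot: [[0.241, -0.001, -0.97], [0.97, 0.0, 0.241], [0.0, -1.0, 0.001]]
ft_force: [-2.7, 0.7, 2.5]
grip_width: -0.0001
```

carry_out(
  plan=[
    [[0, 0.004, 0], [0, 0, 0], 0],
    [[0, 0.004, 0], [0, 0, 0], 0],
  ],
)

```text
time_s: 5.45
position: [0.4527, -0.0067, 0.0668]
tool_rot: [[0.241, 0.001, -0.97], [0.97, -0.0, 0.241], [0.0, -1.0, -0.001]]
ft_force: [0.9, 0.8, 3.4]
grip_width: 0.0
```

```bash
python3 look.py s6
```

```text
t 5.45 own [-0.0991 -0.0916  0.0668] xdir deg 76.02807100028964 yz -0.9999991355953208 F [0.8607 0.8033 3.4312] w 1.667951765245061e-05 q [-16.  21. 101.   0.  58. -92.]
```

View pics/s6.png

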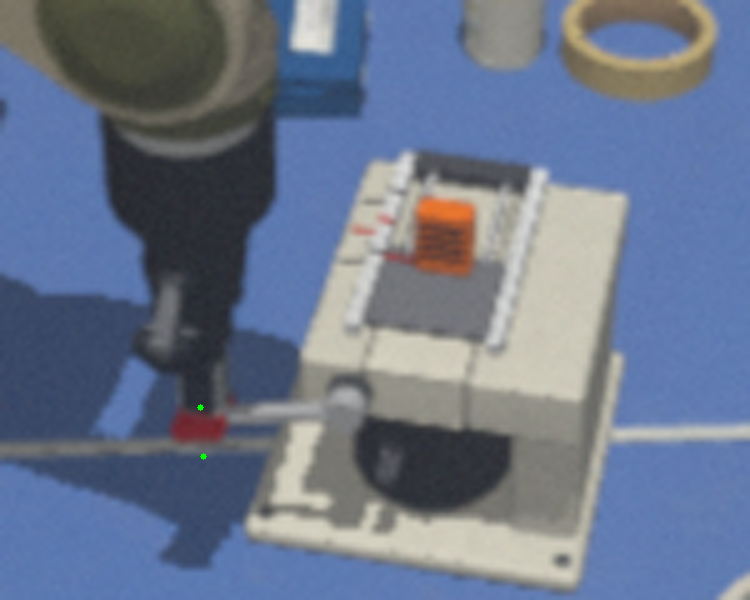

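Lever is now pushing down with ~3 N and is near level or just below it. The shield is dropping. Continue gently to the stop.

carry_out(
  plan=[
    [[0, 0.003, 0], [0, 0, 0], 0],
    [[0, 0.003, 0], [0, 0, 0], 0],
    [[0, 0, 0], [0, 0, 0], 0],
  ],
)

```text
time_s: 5.88
position: [0.4527, -0.0068, 0.0611]
tool_rot: [[0.242, 0.001, -0.97], [0.97, -0.0, 0.242], [-0.0, -1.0, -0.001]]
ft_force: [1.2, 0.6, 3.9]
grip_width: 0.0001
```

carry_out(
  plan=[
    [[0, 0.003, 0], [0, 0, 0], 0],
    [[0, 0.002, 0], [0, 0, 0], 0],
    [[0, 0, 0], [0, 0, 0], 0],
  ],
)

```text
time_s: 6.25
position: [0.4534, -0.0069, 0.0593]
tool_rot: [[0.241, 0.005, -0.971], [0.971, -0.002, 0.241], [-0.001, -1.0, -0.006]]
ft_force: [-10.7, 1.4, 46.9]
grip_width: -0.0001
```

carry_out(
  plan=[
    [[0, -0.01, 0], [0, 0, 0], 0],
    [[0, -0.03, 0], [0, 0, 0], 0],
    [[0, -0.04, 0], [0, 0, 0], 0],
    [[0, -0.035, 0], [0, 0, 0], 0.05],
    [[0.028, 0, -0.032], [0, 0, 0], 0.05],
    [[0.028, 0, -0.033], [0, 0, 0], 0.05],
    [[0.028, 0, -0.033], [0, 0, 0], 0.05],
    [[0, 0, 0], [0, 0, 0], 0.05],
  ],
)

```text
time_s: 7.25
position: [0.5686, 0.0523, 0.1694]
tool_rot: [[0.24, -0.002, -0.971], [0.971, 0.0, 0.24], [-0.0, -1.0, 0.002]]
ft_force: [-0.5, 0.5, -1.0]
grip_width: 0.0504
```

```bash
python3 look.py s7; python3 -c "
from h import *
p=env.get_image('top');x0,y0=280,180
b=cv2.resize(p['image'][y0:y0+120,x0:x0+150,::-1],None,fx=5,fy=5,interpolation=cv2.INTER_CUBIC)
cv2.imwrite('pics/t7.png',b)"
```

```text
t 7.25 own [-0.0009 -0.0063  0.1694] xdir deg 76.1245147899567 yz -0.999998694505737 F [-0.4528  0.4835 -0.9674] w 0.050356248650868796 q [ -7.  25.  74.   0.  81. -83.]
```

View pics/s7.png

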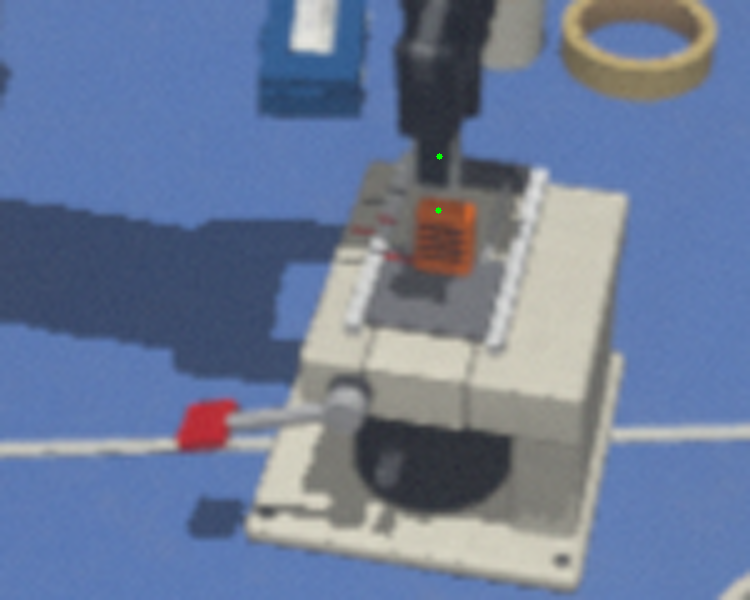

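View pics/t7.png

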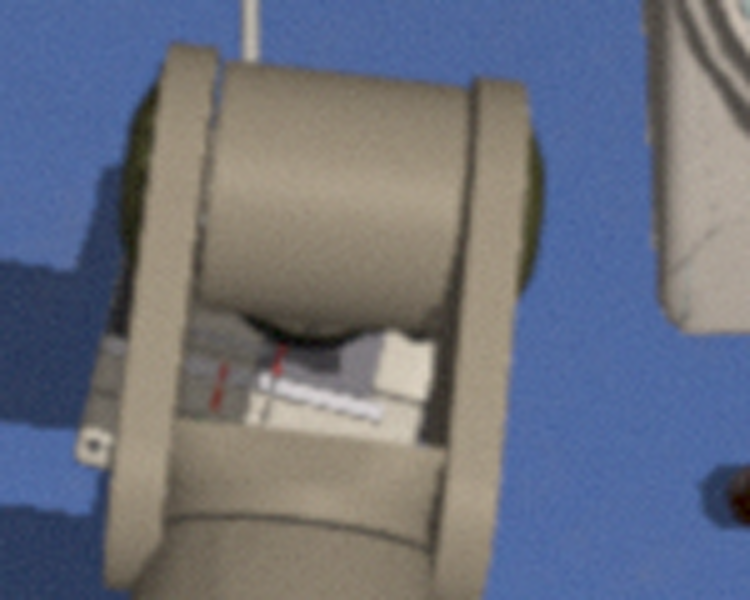

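```bash
python3 - <<'E'
from h import *
from fit import W
q=env.get_image('side')
x0,y0,k=250,230,8
b=cv2.resize(q['image'][y0:y0+75,x0:x0+100,::-1],None,fx=k,fy=k,interpolation=cv2.INTER_CUBIC)
for a,c in ((.7,(255,0,0)),(.8,(0,255,255)),(.9,(0,255,0))):
    e=.55-a; d=np.array([-np.cos(e),0,np.sin(e)]);n=np.array([np.sin(e),0,np.cos(e)])
    pv=np.array([-.030,-.0895,.111]);m=pv+.072*d
    L=[m+.013*sx*d+.014*sy*np.array([0,1,0])+.005*n for sx,sy in((1,1),(1,-1),(-1,-1),(-1,1))]
    u=((proj(q,W(P0,L))-[x0,y0]+.5)*k).astype(np.int32);cv2.polylines(b,[u],True,c,1)
cv2.imwrite('pics/lev.png',b)
E
```

```text
(no output)
```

View pics/lev.png

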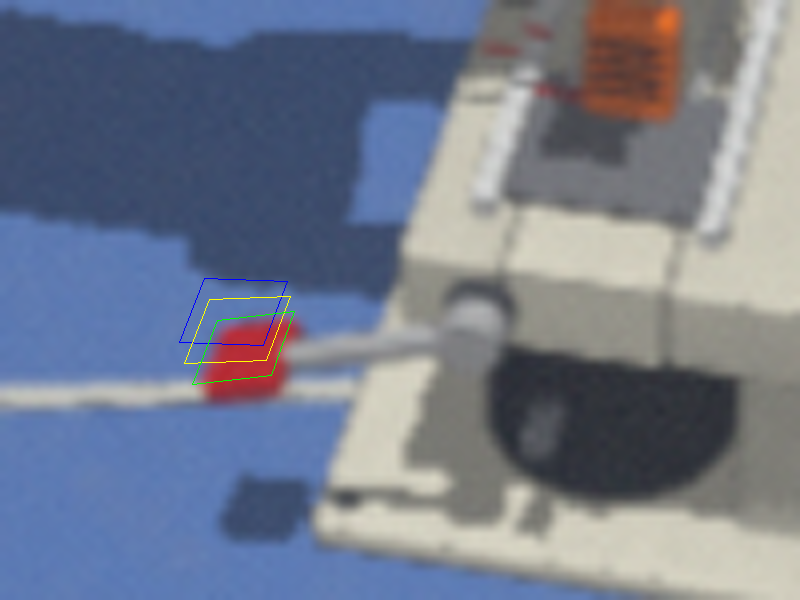

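carry_out(
  plan=[
    [[0, 0.014, 0], [0, 0, 0], 0.05],
    [[0, 0.014, 0], [0, 0, 0], 0.05],
    [[0, 0.014, 0], [0, 0, 0], 0.05],
    [[0, 0.01, 0], [0, 0, 0], 0.05],
    [[0, 0.006, 0], [0, 0, 0], 0.05],
    [[0, 0, 0], [0, 0, 0], 0.05],
  ],
)

```text
time_s: 8.15
position: [0.5675, 0.0513, 0.1125]
tool_rot: [[0.241, -0.001, -0.97], [0.97, 0.0, 0.241], [-0.0, -1.0, 0.001]]
ft_force: [-0.0, 0.2, 1.0]
grip_width: 0.0501
```

```bash
python3 look.py s8
```

```text
t 8.15 own [-0.0018 -0.0076  0.1125] xdir deg 76.02806981965855 yz -0.9999998645259329 F [-0.0331  0.2145  1.0124] w 0.05014959779086246 q [ -7.  28.  79.  -0.  73. -83.]
```

View pics/s8.png

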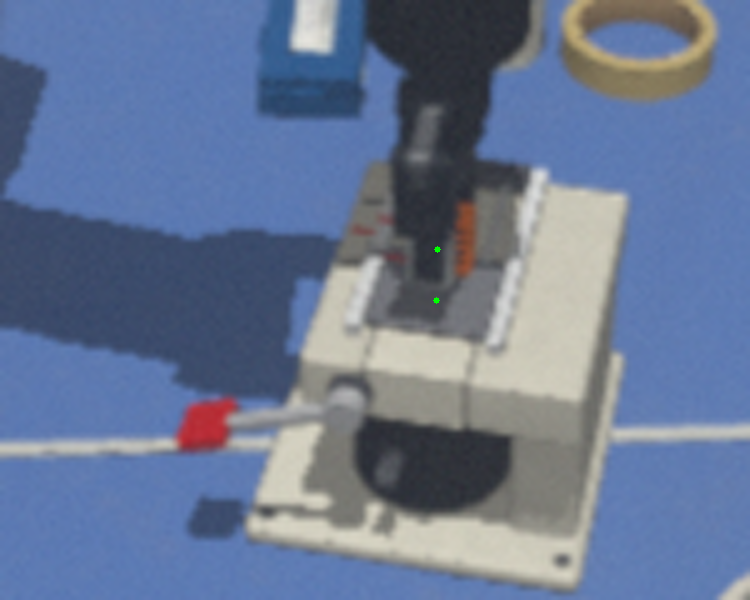

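carry_out(
  plan=[
    [[0.001, 0.003, -0.002], [0, 0, 0], 0.03],
    [[0, 0.003, 0], [0, 0, 0], 0.02],
    [[0, 0, 0], [0, 0, 0], 0.005],
    [[0, 0, 0], [0, 0, 0], 0.005],
    [[0, 0, 0], [0, 0, 0], 0.005],
  ],
  force=50,
)

```text
time_s: 8.82
position: [0.5698, 0.0523, 0.1066]
tool_rot: [[0.241, 0.0, -0.97], [0.97, 0.001, 0.241], [0.001, -1.0, 0.0]]
ft_force: [2.6, 5.0, -3.3]
grip_width: 0.0138
```

```bash
python3 look.py s9;python3 -c "
from h import *
p=env.get_image('top');x0,y0=280,180
b=cv2.resize(p['image'][y0:y0+120,x0:x0+150,::-1],None,fx=5,fy=5,interpolation=cv2.INTER_CUBIC)
cv2.imwrite('pics/t9.png',b)"
```

```text
t 8.825 own [ 0.0003 -0.006   0.1066] xdir deg 76.0260260849053 yz -0.999999402294742 F [ 2.6412  5.0178 -3.3353] w 0.013786515074082533 q [ -7.  29.  79.   0.  72. -83.]
```

View pics/s9.png

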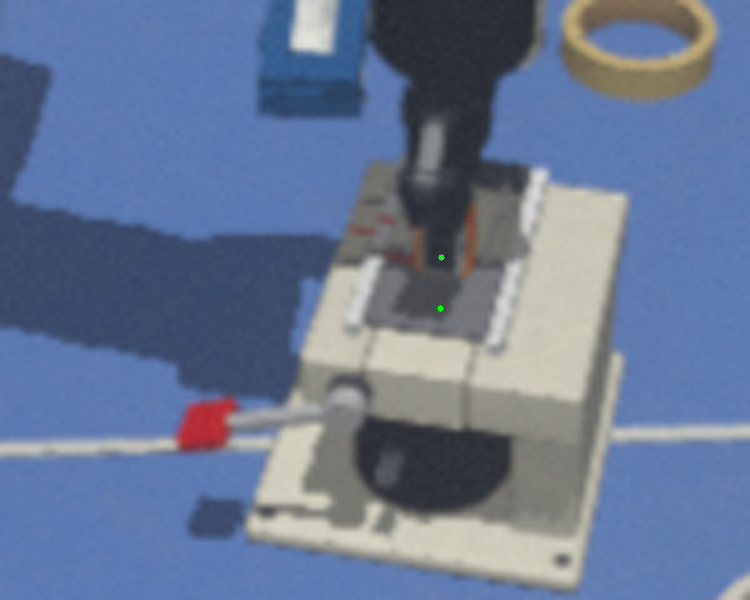

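View pics/t9.png

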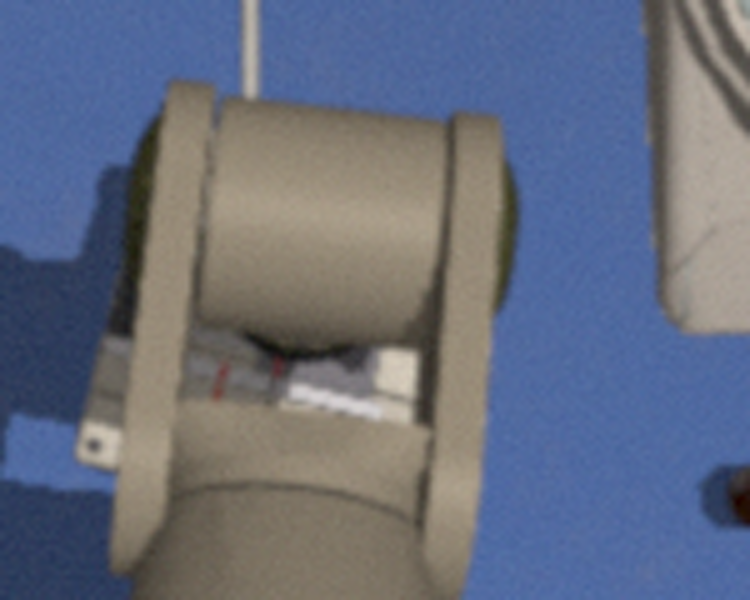

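carry_out(
  plan=[
    [[0.004, 0, 0], [0, 0, 0], 0.005],
    [[0.004, 0, 0], [0, 0, 0], 0.005],
    [[0.004, 0, 0], [0, 0, 0], 0.005],
    [[0.004, 0, 0], [0, 0, 0], 0.005],
    [[0.004, 0, 0], [0, 0, 0], 0.005],
    [[0.002, 0, 0], [0, 0, 0], 0.005],
    [[0, 0, 0], [0, 0, 0], 0.005],
    [[0, 0, 0], [0, 0, 0], 0.005],
  ],
)

```text
time_s: 9.93
position: [0.575, 0.0729, 0.1066]
tool_rot: [[0.242, -0.0, -0.97], [0.97, -0.001, 0.242], [-0.001, -1.0, 0.0]]
ft_force: [0.7, -5.0, -6.1]
grip_width: 0.0137
```

```bash
cat > look2.py <<'E'
from h import *
import sys
st()
for n,x0,y0 in (('top',310,230),('side',300,215)):
    p=env.get_image(n);b=cv2.resize(p['image'][y0:y0+50,x0:x0+70,::-1],None,fx=10,fy=10,interpolation=cv2.INTER_CUBIC);b=cv2.convertScaleAbs(b,alpha=1.4)
    cv2.imwrite(f'pics/{sys.argv[1]}{n}.png',b)
st()
E
python3 look2.py a
```

```text
t 9.925 own [0.0004 0.0152 0.1066] xdir deg 76.02304196362815 yz -0.9999996810957392 F [ 0.7094 -5.0442 -6.1371] w 0.013654835788643039 q [ -4.  29.  78.  -0.  73. -80.]
t 10.025 own [0.0004 0.0152 0.1066] xdir deg 76.0227381942936 yz -0.9999996751900659 F [ 1.0311 -5.7413 -4.9785] w 0.013343439178531764 q [ -4.  29.  78.  -0.  73. -80.]
```

View pics/atop.png

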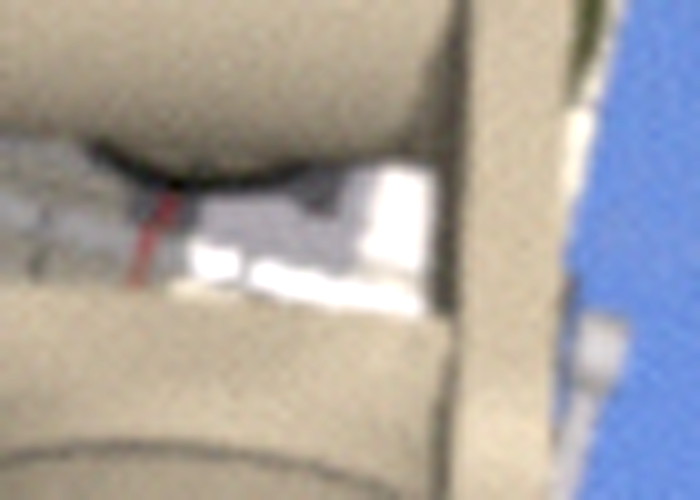

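View pics/aside.png

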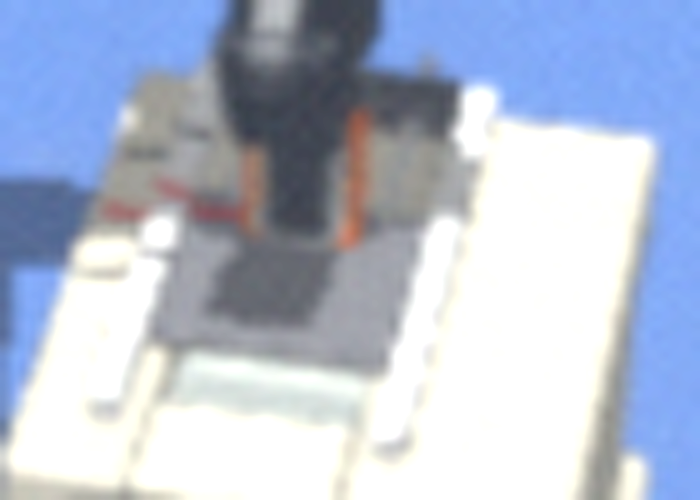

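```bash
python3 - <<'E'
from h import *
S=env.get_image('side');T=env.get_image('top')
def s(P,x,y,x0,y0,k,zz): u=np.array([x,y])/k+[x0-.5,y0-.5]; return own(atz(P,*u,zz))
print('side init ptr',s(S,358,292,275,205,8,.134),'mark',s(S,300,248,275,205,8,.128),'shut',s(S,283,298,275,205,8,.128),'full',s(S,318,203,275,205,8,.128))
print('side now ptr',s(S,215,209,300,215,10,.134),'mark',s(S,122,212,300,215,10,.128),s(S,170,187,300,215,10,.137))
print('top init ptr',s(T,368,458,290,195,8,.134),'mark',s(T,265,522,290,195,8,.128),'shut',s(T,350,530,290,195,8,.128),'full',s(T,190,495,290,195,8,.128))
print('top now ptr',s(T,168,205,310,230,10,.134),'mark',s(T,142,265,310,230,10,.137))
E
```

```text
side init ptr [-0.0215199  -0.00369501  0.134     ] mark [-0.04481729  0.02020625  0.128     ] shut [-0.04483585 -0.0044206   0.128     ] full [-0.04396483  0.04321853  0.128     ]
side now ptr [-0.02157146  0.01823548  0.134     ] mark [-0.0453837  0.0192838  0.128    ] [-0.0334998   0.02070454  0.137     ]
top init ptr [-0.02379902 -0.00496697  0.134     ] mark [-0.04881738  0.01996582  0.128     ] shut [-0.04511971 -0.00489288  0.128     ] full [-0.04635806  0.04332589  0.128     ]
top now ptr [-0.02496101  0.01698652  0.134     ] mark [-0.04045019  0.01949094  0.137     ]
```

carry_out(
  plan=[
    [[0.0024, 0, 0], [0, 0, 0], 0.005],
    [[0, 0, 0], [0, 0, 0], 0.005],
    [[0, 0, 0], [0, 0, 0], 0.005],
  ],
)

```text
time_s: 10.5
position: [0.5756, 0.0751, 0.1066]
tool_rot: [[0.242, -0.0, -0.97], [0.97, -0.001, 0.242], [-0.001, -1.0, 0.0]]
ft_force: [1.3, -4.9, -5.4]
grip_width: 0.0133
```

```bash
python3 look2.py b
```

```text
t 10.5 own [0.0004 0.0175 0.1066] xdir deg 76.02384680146615 yz -0.9999995815735503 F [ 1.3426 -4.9311 -5.4123] w 0.013317778395440814 q [ -4.  29.  78.  -0.  73. -80.]
t 10.6 own [0.0004 0.0175 0.1066] xdir deg 76.02352365772447 yz -0.9999995773059006 F [ 1.3576 -6.5917 -5.6105] w 0.013099812779733632 q [ -4.  29.  78.  -0.  73. -80.]
```

View pics/btop.png

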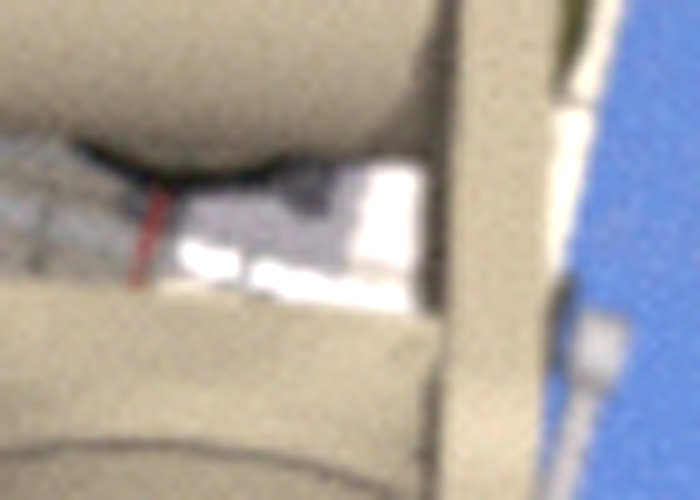

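View pics/bside.png

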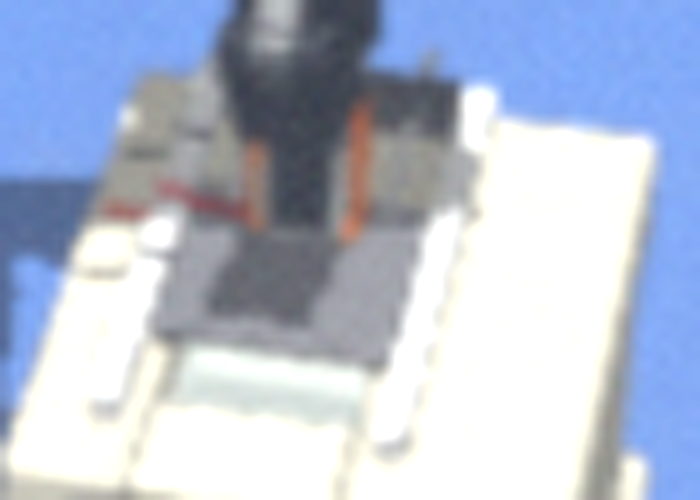

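carry_out(
  plan=[
    [[0.0003, 0, 0], [0, 0, 0], 0.005],
    [[0, 0, 0], [0, 0, 0], 0.005],
    [[0, 0, 0], [0, 0, 0], 0.005],
    [[0, 0, 0], [0, 0, 0], 0.005],
    [[0, 0, 0], [0, 0, 0], 0.005],
    [[0, 0, 0], [0, 0, 0], 0.005],
    [[0, 0, 0], [0, 0, 0], 0.005],
    [[0, 0, 0], [0, 0, 0], 0.005],
  ],
)

```text
time_s: 11.6
position: [0.5756, 0.0753, 0.1066]
tool_rot: [[0.242, -0.0, -0.97], [0.97, -0.001, 0.242], [-0.001, -1.0, 0.0]]
ft_force: [0.5, -5.6, -4.9]
grip_width: 0.0133
```

```bash
python3 look2.py c; python3 look.py c_all; python3 -c "
from h import *
p=snap('top','c_topfull')
a=pickle.load(open('top0.pkl','rb'))
for t in ['slide_box','dropper_stain','cup_a']: print(t,[(round(x['conf'],2),x['pixel']) for x in env.outline_of(t,p)[:2]])"
```

```text
t 11.6 own [0.0004 0.0177 0.1066] xdir deg 76.01753548630272 yz -0.9999994212490187 F [ 0.4935 -5.5566 -4.9371] w 0.013338512677485925 q [ -4.  29.  78.  -0.  73. -80.]
t 11.7 own [0.0004 0.0177 0.1066] xdir deg 76.017217787552 yz -0.9999994552925889 F [ 0.8967 -6.3359 -6.4525] w 0.01299164760054507 q [ -4.  29.  78.  -0.  73. -80.]
t 11.7 own [0.0004 0.0177 0.1066] xdir deg 76.017217787552 yz -0.9999994552925889 F [ 0.8967 -6.3359 -6.4525] w 0.01299164760054507 q [ -4.  29.  78.  -0.  73. -80.]
slide_box [(0.84, [271.8, 199.7])]
dropper_stain [(0.55, [275.5, 437.3])]
cup_a [(0.69, [223.4, 191.0])]
```

View pics/ctop.png

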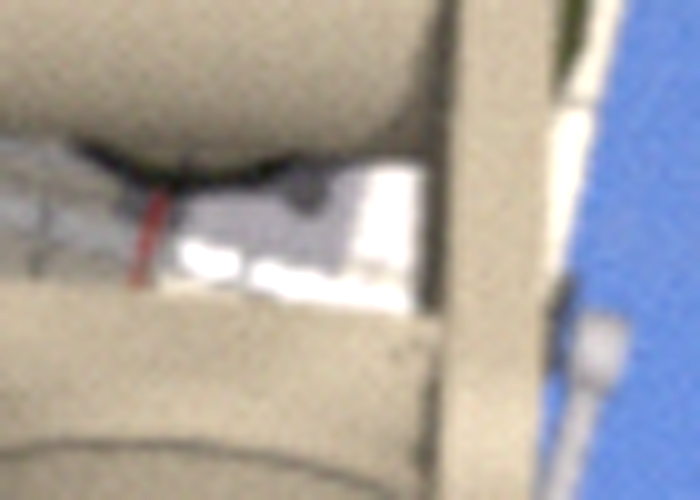

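View pics/c_all.png

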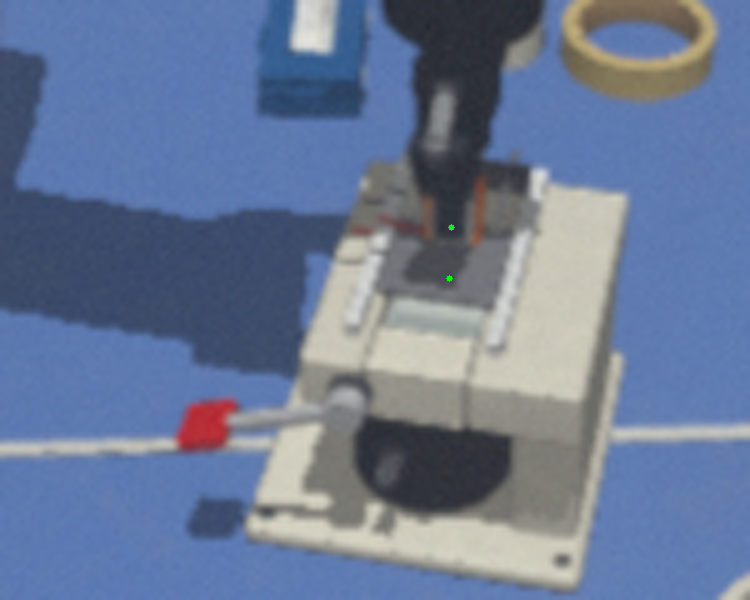

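The red pointer and the mark line up, the hold is steady, the lever is down and the other things have not moved, so I am handing in.

```bash
python3 -c "
from rig import env
print(env.close_job())"
```

```text
the job is handed in; nothing more can be done
None
```

The job is handed in. The lever was lowered first, and the shutter is now held at half travel with the fingers still gripping the tab.

- **Lever:** I pushed the red lever down with the shut fingers until it hit its stop. The force rose from about 4 N to 47 N there. The side picture afterwards matched the lever at 0.9 rad, with the shield down round the dish.
- **Shutter:** I gripped the tab with a 50 N setting and slid it 23.7 mm by the arm's own reading, against 24 mm for half. In the top picture the red pointer and the red middle mark form one straight line. The hold stayed steady for a second, with about 6 N of spring force on the fingers. The shutter was never opened past this point.
- **Other things:** The slide box, dropper bottle and cup were within about 2 pixels of where they started. The job ended at about 11.7 s of the 38 s allowed.

**One disagreement:** the real fingertips stood about 35 mm higher than the reported tool height. Both cameras showed this at the start, and the height at which the lever stopped agreed with it. I allowed for it in every height I used.

The two cameras also differed by about 4 mm on where the viewer stands. I used the joint fit of both.

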